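# Tap the bearing cup square into the spindle housing

## Robot

A 7-joint arm with a two-finger parallel gripper is mounted at the origin on the work surface. World frame = base frame: x ahead of the robot, y to its left, z up, the work surface at z = 0. Lengths are in m, angles in rad, forces in N, time in s.
With the tool pointing down it reaches from about 0.4 to 0.9 m from the base axis. Payload 5.6 kg.
Tool frame: the origin (TCP) lies midway between the tips of the shut fingers; the grasp point (between the pads) lies 19 mm behind it; y points along the fingers, z is the direction in which the jaws open and shut, and the axes are right-handed (so a half turn about y gives the same grasp; the last joint's range is limited). The gripper opens to 92 mm and grips with 3 to 60 N. Pads are 20 mm wide; open, the fingers measure 128 mm over their backs; the gripper's body (75 mm by 189 mm) begins 69 mm behind the grasp point.
Start: joints at [-1.373, 0.468, -0.012, 1.603, 0.006, 1.071, -0.056], TCP at [0.155, 0.631, 0.215] pointing down, gripper open.
Joint ranges: [-2.53, 2.53], [-0.31, 2.02], [-1.57, 1.55], [0.28, 2.44], [-1.29, 4.43], [0.15, 1.84], [-2.92, 2.92]. Speed limits (rad/s): [2.57, 2.57, 3.14, 3.14, 3.14, 3.14, 3.14].

## Interface

Orientations are given as a 3x3 rotation matrix whose columns are the frame's x, y, z axes.
In Python, from station import env, effector, solver, viewer, workorder, search_frame, tip_of gives the robot as it stands. Calls block until the motion is done:
- env.reach(position, orientation): joint-space move of the TCP to a pose.
- env.movel(position, frame=None, rate=0.15): straight line of the TCP; frame=None keeps the orientation; rate is the mean speed in m/s.
- env.goto_joints(angles): joint-space move.
- effector.release() and effector.grasp(squeeze=None): open the fingers fully, or close them until they stop; squeeze is the grip in N (None keeps the last).
- env.pause(seconds).
- solver.inverse_kinematics(position, orientation): joint angles nearest the present ones, or None.
- env.sense(): the state.
- viewer.read_camera(name): name is "side" or "top"; returns (picture, depth): 400x640x3 uint8, red, green, blue; 400x640 float32, m along the optical axis (not along the pixel's ray), 0 where there is no reading.
- viewer.camera_info(name): a dict with "intrinsics" (3x3 intrinsics, pixels), "eye" and "rotation" of the camera in the world. Camera axes: x right, y up, looking along -z (the intrinsics and any distortion apply to the point x, -y, -z); pixel columns grow to the right and rows downward; lengths in m; the calibration is good to about 2 mm. A picture is of the moment at which its call begins. camera_info takes no time and is no camera call.
A pose or a line that the arm cannot do raises env.PlanningError and nothing moves.
- workorder.finish_job(): hands the job in, once; it reports no verdict.
Trained networks look in the newest picture that a camera, given by its name, has taken for a name from the list of things; names that differ only in an ending like _2 or _b are one class to them, and where a whole thing is asked for, a point or a joint stands for the part that bears it (a point fixed in the world has none). Each returns a list of dicts, best first, with "score" (0 to 1); they miss things now and then, are a little off and sometimes report something else, mostly with a low value. They report only what shows in the picture. A call takes as long as a camera call. They do not tell look-alikes from the thing itself.
- search_frame(camera, name): "at" ([x, y, z] in m, in world coordinates, good to about 4 mm: the middle of the surface that is visible of it).
- tip_of(camera, name): "at" ([x, y, z] in m, in world coordinates, good to about 4 mm: a listed point, or the origin of a listed thing).
The state is a dict: "t": time; "joint_positions": joint angles; "joint_velocities": joint speeds; "tau": joint torques, N m; "ee_pos": TCP position; "tcp_rot": TCP orientation; "wrist_force": force on the tool from outside, world axes, zero at the start; "moment": the same for the moment, N m; "gripper_width": finger opening in m.
Only numpy, scipy, OpenCV 4.12 (cv2) and the standard library are available. Lean on these libraries where they do the work, as an engineer would, in place of code of your own. Each camera call takes 0.05 s, during which the arm holds its last target. There are 200 camera calls.

## Task

Take the plain wooden drift that stands on the bench and use its end to tap the proud bearing cup down into its housing, a little on one side of the rim and then on the opposite side, so that it goes in without cocking, until its rim is flush with the housing's face all round. Then stand the drift upright on the bench and let go; do not press the cup with the fingers.

Things in the scene. Friction and masses are not known exactly. Their poses are not given: they have to be found in the camera images.
- drift: Plain round hardwood stick, pale wood, 34 mm in diameter and 120 mm tall, about 0.1 kg, standing upright on the bench among other upright things. Origin at the centre of its lower end, z along the stick, upward. Both ends are flat.
- housing: Dark iron square block, 120 x 120 x 50 mm, fixed to the bench, with a round bore of 71 mm in the middle of its top face. Origin at the centre of its underside; the top face is 50 mm above it. A second, equal block nearby already has its cup flush and is not part of the job.
- cup: Bright steel ring, 70 mm outer, 46 mm inner diameter, 28 mm high, standing 16 to 20 mm proud of the bore, tipped up to 3 deg. Origin: centre of its upper rim face; z: its axis, up. Tight fit: the drift pressed on the rim, 29 mm from the axis, with 5 to 20 N moves that side down with it; the opposite side stays. Tipped over 12 deg it jams. Flush, the drift meets the housing's face.
Things that resemble listed ones, but are neither listed nor needed, are in the scene too. Of the things like the drift, leave any that is green or pink; of the rest the smaller one is meant.

How it is judged:
By the outcome, as a careful person would: the job done as asked, in the order asked, and still so for the second after the job is handed in, with the robot touching nothing.
It also fails if it takes over 51 s, if anything falls off the work surface, if the arm or the gripper's body presses on something with over 40 N, if the wrist force passes 120 N, or if a joint passes its speed limit or range.

## Working session

There is one attempt and no reset: what is moved stays moved. The work goes in short steps, each a Python script; the robot and the scene stay as the last script left them, time stands still between calls to the robot, and variables do not carry over. Pictures are saved under pics/ and viewed, about 8 in all and at most 12, crops included, and the job is handed in when it is done.

```bash
ls; mkdir -p pics; python3 - <<'E'
from station import *
import cv2,numpy as np
for c in ("top","side"):
    im,d=viewer.read_camera(c); cv2.imwrite(f"pics/{c}0.png",im[:,:,::-1]); np.save(f"pics/{c}0.npy",d)
    i=viewer.camera_info(c); print(c,{k:np.round(v,3).tolist() if not isinstance(v,str) else v for k,v in i.items()})
    for n in ("drift","housing","cup"):
        print(n,[(np.round(r["at"],3).tolist(),round(r["score"],2)) for r in search_frame(c,n)],[(np.round(r["at"],3).tolist(),round(r["score"],2)) for r in tip_of(c,n)])
s=env.sense();print(s["t"],s["tcp_rot"],s["wrist_force"],s["gripper_width"])
E
```

```text
pics
top {'intrinsics': [[425.009, 0.0, 317.996], [0.0, 425.009, 201.413], [0.0, 0.0, 1.0]], 'eye': [0.405, 0.01, 0.769], 'rotation': [[0.021, 0.991, -0.132], [-1.0, 0.022, 0.012], [0.015, 0.131, 0.991]]}
drift [([0.383, -0.052, 0.116], 0.93), ([0.34, -0.116, 0.17], 0.91), ([0.374, 0.019, 0.172], 0.64), ([0.456, 0.031, 0.119], 0.56)] [([0.458, 0.032, -0.001], 0.88), ([0.384, -0.057, -0.004], 0.88), ([0.373, 0.017, -0.002], 0.62), ([0.337, -0.123, 0.0], 0.61)]
housing [([0.614, -0.149, 0.052], 0.72)] [([0.614, -0.152, -0.002], 0.82)]
cup [([0.613, -0.151, 0.064], 0.78)] [([0.613, -0.149, 0.066], 0.64)]
side {'intrinsics': [[403.299, 0.0, 322.417], [0.0, 403.299, 200.482], [0.0, 0.0, 1.0]], 'eye': [0.323, -0.481, 0.462], 'rotation': [[0.948, 0.191, -0.255], [-0.319, 0.583, -0.747], [0.006, 0.79, 0.614]]}
drift [([0.374, -0.002, 0.143], 0.85), ([0.339, -0.149, 0.12], 0.81), ([0.383, -0.072, 0.08], 0.64), ([0.455, 0.014, 0.072], 0.58)] [([0.456, 0.028, 0.001], 0.82), ([0.34, -0.133, 0.001], 0.8), ([0.382, -0.059, 0.0], 0.56)]
housing [([0.593, -0.173, 0.049], 0.67)] [([0.613, -0.153, -0.003], 0.61)]
cup [([0.616, -0.155, 0.061], 0.56)] [([0.614, -0.153, 0.069], 0.87)]
0.7 [[ 9.71131302e-01  5.13902878e-05  2.38545577e-01]
 [-2.38545582e-01  1.06287701e-04  9.71131296e-01]
 [ 2.45522559e-05 -9.99999993e-01  1.15478239e-04]] [0.31951638 0.16294031 0.41007675] 0.09190026794806849
```

View pics/top0.png

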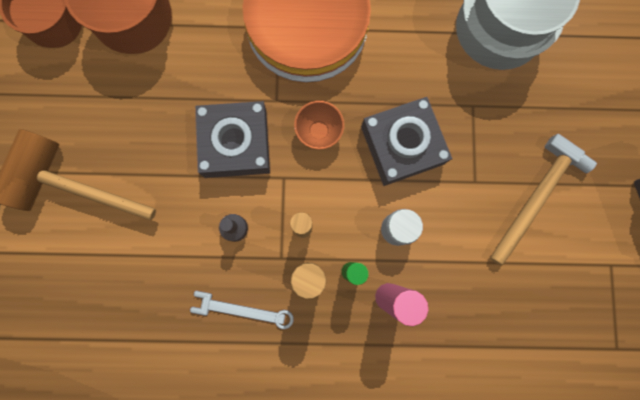

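View pics/side0.png

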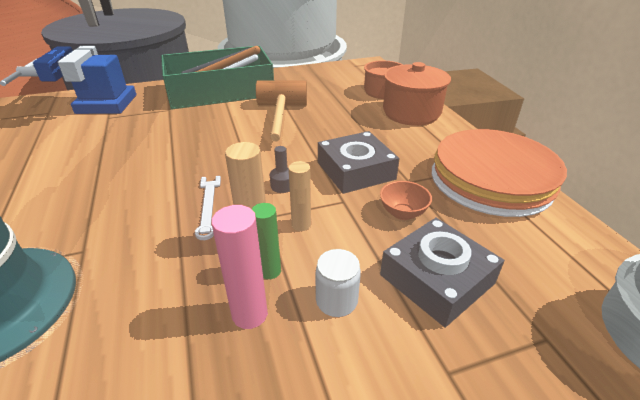

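The top view shows the proud cup in the right-hand housing (408,137); the left one (232,137) is flush. Candidates for the drift are:
- small pale stick, top (301,223), side (300,195)
- large pale stick, top (308,281)
- green stick (357,273)
- pink stick (410,308)

By the description, the small pale stick is the one meant. Next I'll crop in on it and take measurements.

```bash
cat > h.py <<'E'
from station import *
import cv2,numpy as np
R0=np.array([[1.,0,0],[0,0,1],[0,-1,0]])
def cloud(c):
    im,d=viewer.read_camera(c); i=viewer.camera_info(c); K=np.array(i["intrinsics"])
    v,u=np.mgrid[:400,:640]
    p=np.stack([(u-K[0,2])/K[0,0]*d,-(v-K[1,2])/K[1,1]*d,-d],-1)
    P=p@np.array(i["rotation"]).T+np.array(i["eye"]); P[d==0]=np.nan
    return im,P
def cupfit(c,C=(0.613,-0.151)):
    im,P=cloud(c); Q=P.reshape(-1,3); col=im.reshape(-1,3).astype(float)
    r=np.hypot(Q[:,0]-C[0],Q[:,1]-C[1])
    def plane(m):
        q=Q[m]
        for _ in range(4):
            A=np.c_[q[:,:2]-C,np.ones(len(q))]; s=np.linalg.lstsq(A,q[:,2],rcond=None)[0]; e=q[:,2]-A@s
            q=q[abs(e)<max(.0015,1.5*np.std(e))]
        return s,q
    hs,hq=plane((r>.044)&(r<.058)&(abs(Q[:,2]-.05)<.006))
    z=Q[:,2]-(hs[2]+(Q[:,:2]-C)@hs[:2])
    cs,cq=plane((r<.04)&(r>.02)&(z>-0.003)&(z<.026)&(col.min(1)>120))
    lo,hi=cq.min(0),cq.max(0)
    print(c,"house",np.round(hs,4),len(hq),"cup",np.round(cs,4),len(cq),"std",cq[:,2].std().round(4),"ctr",np.round((lo+hi)/2,4),"span",np.round(hi-lo,4))
    return im
E
python3 - <<'E'
from h import *
for c in ("top","side"):
    im=cupfit(c)
    _,P=cloud(c)
    Q=P.reshape(-1,3); m=(np.hypot(Q[:,0]-.456,Q[:,1]-.031)<.03)&(Q[:,2]>.112); q=Q[m]
    print("stick top",len(q),q.min(0).round(4),q.max(0).round(4),np.median(q,0).round(4))
    q=Q[(np.hypot(Q[:,0]-.374,Q[:,1]-.018)<.045)&(Q[:,2]>.155)];print("big",q.min(0).round(4),q.max(0).round(4))
    a=im[160:310,270:420] if c=="top" else im[125:275,210:360]
    b=im[90:190,355:455] if c=="top" else im[210:310,390:490]
    cv2.imwrite(f"pics/crop_{c}.png",np.hstack([cv2.resize(x,(390,390),interpolation=cv2.INTER_CUBIC) for x in (a,b)])[:,:,::-1])
print(env.sense()["t"])
E
```

```text
top house [0.0011 0.0011 0.0499] 1078 cup [-0.0171 -0.0354  0.0665] 501 std 0.0011 ctr [ 0.6157 -0.1517  0.0664] span [0.0664 0.0686 0.0053]
stick top 375 [0.4408 0.0122 0.1121] [0.4742 0.0445 0.1233] [0.4572 0.0289 0.1203]
big [ 0.3496 -0.0092  0.1565] [0.3976 0.0394 0.1765]
side house [0.0009 0.0003 0.0505] 1412 cup [-0.0039 -0.019   0.0662] 859 std 0.0013 ctr [ 0.6155 -0.1536  0.0664] span [0.0691 0.0698 0.0065]
stick top 293 [0.441  0.0101 0.1121] [0.4733 0.0451 0.122 ] [0.4563 0.0218 0.12  ]
big [ 0.3494 -0.0116  0.155 ] [0.3976 0.0384 0.1746]
0.9
```

View pics/crop_side.png

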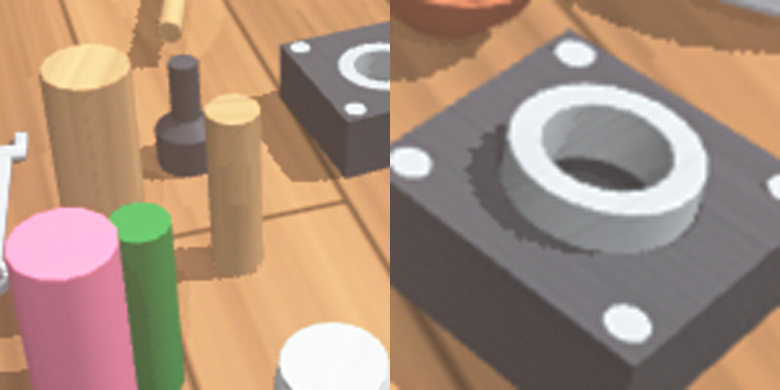

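The crop confirms the small pale stick (left panel, 233,185). It also shows the cup standing proud at (600,165), with the depth fit putting it about 16.5 mm proud and higher toward -y.

```bash
python3 - <<'E'
from h import *
env.reach([.457,.028,.22],R0); print(env.sense()["t"])
env.movel([.457,.028,.063],R0,rate=.15); s=env.sense();print(s["t"],s["wrist_force"])
effector.grasp(50); s=env.sense();print(s["t"],s["gripper_width"],s["wrist_force"])
env.movel([.457,.028,.163],rate=.2); s=env.sense();print(s["t"],s["gripper_width"],s["wrist_force"],s["ee_pos"])
im,P=cloud("side"); cv2.imwrite("pics/held.png",cv2.resize(im[60:320,180:520],(680,520))[:,:,::-1])
E
```

```text
3.3
4.5 [ 0.17059499 -0.26354618  0.46207813]
5.4167 0.03359187929942381 [ 0.02257637  0.01848792 -0.92740816]
6.0667 0.03340510008272364 [-0.44860885 -0.30305431 -2.00402583] [0.45630089 0.02817171 0.16235337]
```

View pics/held.png

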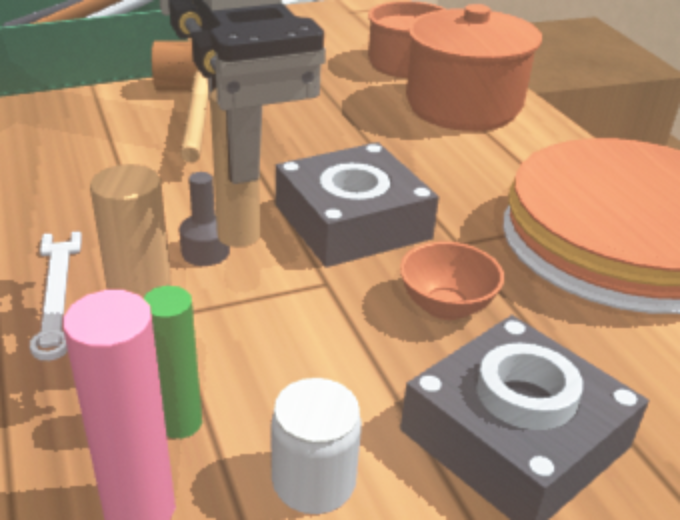

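```bash
cat >> h.py <<'E'
C0=np.array([.6155,-.152]); OFF=.0625
def fz(): return env.sense()["wrist_force"][2]
def tap(d,zend,zstart,step=.002,fmax=30):
    """step the drift's end down at C0+29mm*d from zstart to zend (bottom heights), stop at fmax"""
    x,y=C0+.029*np.array(d)
    p=env.sense()["ee_pos"]
    if np.hypot(p[0]-x,p[1]-y)>.003: env.movel([x,y,max(p[2],zstart+OFF)],rate=.15)
    env.movel([x,y,zstart+OFF],rate=.1)
    z=zstart; f0=fz(); log=[]
    while z>zend-1e-6:
        z-=step; env.movel([x,y,z+OFF],rate=.04)
        s=env.sense(); f=s["wrist_force"][2]-f0; log.append((round(s["ee_pos"][2]-OFF,4),round(f,1)))
        if f>fmax: break
    print(d,"f0",round(f0,1),log,"t",s["t"],"w",round(s["gripper_width"],4),"F",np.round(s["wrist_force"],1))
    return log[-1]
E
python3 - <<'E'
from h import *
env.movel([.6155,-.181,.163],rate=.2);s=env.sense();print(s["t"],s["ee_pos"])
tap((0,-1),.062,.070)
E
```

```text
7.575 [ 0.61508987 -0.17990619  0.16275148]
(0, -1) f0 -1.0 [(np.float64(0.0682), np.float64(0.1)), (np.float64(0.0664), np.float64(2.1)), (np.float64(0.0642), np.float64(2.8)), (np.float64(0.062), np.float64(2.1)), (np.float64(0.0599), np.float64(3.2))] t 9.2833 w 0.0333 F [ 1.6 -0.1  2.3]
```

```bash
python3 - <<'E'
from h import *
im,_=cloud("side"); cv2.imwrite("pics/tap1.png",cv2.resize(im[120:330,330:530],(600,630))[:600,:,::-1])
p=env.sense()["ee_pos"]; env.movel([p[0],p[1],.15],rate=.15); cupfit("side",C0); cupfit("top",C0); print(env.sense()["t"])
E
```

```text
side house [ 0.0006 -0.0001  0.0505] 1326 cup [-0.0131  0.1077  0.0612] 642 std 0.0024 ctr [ 0.6103 -0.1533  0.0608] span [0.0605 0.0681 0.0104]
top house [-0.0031  0.0024  0.0499] 760 cup [-0.0073  0.0926  0.0611] 435 std 0.0019 ctr [ 0.6153 -0.1508  0.0615] span [0.0683 0.0667 0.0084]
9.7667
```

View pics/tap1.png

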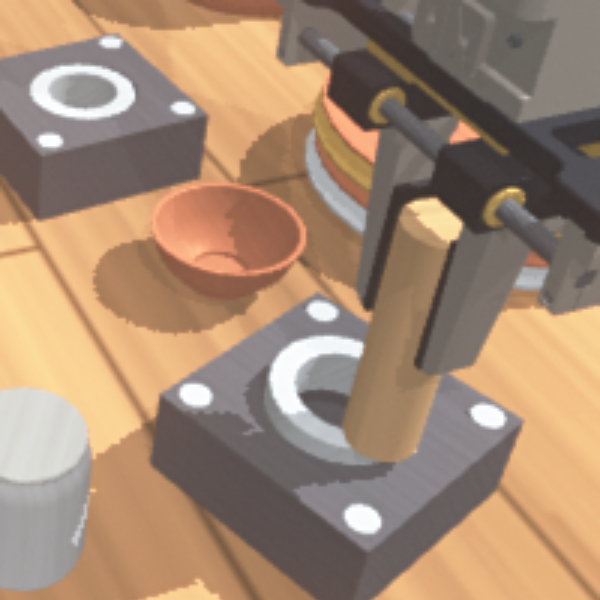

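The drift is seated on the -y rim (crop ~390,450). That side went down about 8 mm, and the cup is now tilted about 5.5°. Next is the opposite side.

```bash
python3 - <<'E'
from h import *
def up(z=.072):
    p=env.sense()["ee_pos"]; env.movel([p[0],p[1],z+OFF],rate=.15)
tap((0,1),.057,.068); up()
tap((0,-1),.054,.062); up(.07)
p=env.sense()["ee_pos"]; env.movel([p[0],p[1],.15],rate=.2); cupfit("side",C0); cupfit("top",C0); print(env.sense()["t"])
E
```

```text
(0, 1) f0 -0.7 [(np.float64(0.0662), np.float64(-0.2)), (np.float64(0.0643), np.float64(1.5)), (np.float64(0.0622), np.float64(1.5)), (np.float64(0.06), np.float64(1.5)), (np.float64(0.0579), np.float64(1.3)), (np.float64(0.0559), np.float64(2.2))] t 12.1333 w 0.0337 F [1.1 0.1 1.5]
(0, -1) f0 -0.8 [(np.float64(0.0601), np.float64(-0.2)), (np.float64(0.0582), np.float64(1.4)), (np.float64(0.0561), np.float64(1.8)), (np.float64(0.054), np.float64(1.8)), (np.float64(0.0519), np.float64(2.4))] t 14.425 w 0.0337 F [1.  0.3 1.6]
side house [0.0022 0.0002 0.0505] 1366 cup [-0.004   0.0654  0.0532] 669 std 0.0016 ctr [ 0.6128 -0.1551  0.0527] span [0.0707 0.0731 0.0067]
top house [-0.0015  0.0036  0.0499] 788 cup [-0.0093  0.0671  0.0526] 462 std 0.0015 ctr [ 0.6162 -0.1523  0.0526] span [0.0706 0.0695 0.0069]
15.0417
```

```bash
python3 - <<'E'
from h import *
def up(z=.06):
    p=env.sense()["ee_pos"]; env.movel([p[0],p[1],z+OFF],rate=.15)
for d,z in (((0,1),.057),((0,-1),.053),((0,1),.053),((-1,0),.053),((1,0),.053)):
    tap(d,.0455,z,.001,18); up()
p=env.sense()["ee_pos"]; env.movel([p[0],p[1],.15],rate=.2); env.movel([.53,-.04,.17],rate=.25);
cupfit("side",C0); im=cupfit("top",C0); print(env.sense()["t"])
im,_=cloud("side");cv2.imwrite("pics/flush.png",cv2.resize(im[130:330,330:530],(600,600),interpolation=cv2.INTER_CUBIC)[:,:,::-1])
E
```

```text
(0, 1) f0 -0.9 [(np.float64(0.0563), np.float64(0.1)), (np.float64(0.0551), np.float64(0.2)), (np.float64(0.0541), np.float64(0.5)), (np.float64(0.0532), np.float64(1.9)), (np.float64(0.0521), np.float64(2.3)), (np.float64(0.051), np.float64(2.4)), (np.float64(0.0505), np.float64(6.0)), (np.float64(0.0504), np.float64(12.7)), (np.float64(0.0504), np.float64(17.8)), (np.float64(0.0503), np.float64(24.6))] t 18.5333 w 0.0334 F [-6.7  1.3 23.6]
(0, -1) f0 -0.6 [(np.float64(0.052), np.float64(-1.0)), (np.float64(0.0512), np.float64(0.7)), (np.float64(0.0505), np.float64(4.8)), (np.float64(0.0505), np.float64(11.3)), (np.float64(0.0505), np.float64(16.4)), (np.float64(0.0504), np.float64(23.0))] t 21.0667 w 0.0334 F [-6.7  3.1 22.4]
(0, 1) f0 -1.5 [(np.float64(0.052), np.float64(0.8)), (np.float64(0.051), np.float64(1.3)), (np.float64(0.0505), np.float64(4.6)), (np.float64(0.0504), np.float64(11.6)), (np.float64(0.0504), np.float64(16.7)), (np.float64(0.0503), np.float64(23.1))] t 23.6 w 0.0334 F [-7.3  1.2 21.6]
(-1, 0) f0 -1.8 [(np.float64(0.0519), np.float64(1.3)), (np.float64(0.051), np.float64(0.0)), (np.float64(0.0505), np.float64(5.5)), (np.float64(0.0504), np.float64(12.8)), (np.float64(0.0504), np.float64(18.4))] t 25.775 w 0.0337 F [-4.5  1.7 16.6]
(1, 0) f0 -1.2 [(np.float64(0.0522), np.float64(0.1)), (np.float64(0.051), np.float64(-1.2)), (np.float64(0.0505), np.float64(4.8)), (np.float64(0.0505), np.float64(11.3)), (np.float64(0.0505), np.float64(17.0)), (np.float64(0.0505), np.float64(22.1))] t 28.3083 w 0.0337 F [-6.3  2.4 20.8]
side house [0.0013 0.0002 0.0505] 1557 cup [ 0.0005 -0.0003  0.0503] 1093 std 0.0007 ctr [ 0.6155 -0.1521  0.0503] span [0.0789 0.079  0.003 ]
  ret = _var(a, axis=axis, dtype=dtype, out=out, ddof=ddof,
  arrmean = um.true_divide(arrmean, div, out=arrmean,
  ret = ret.dtype.type(ret / rcount)
Traceback (most recent call last):
  File "h.py", line 22, in cupfit
    lo,hi=cq.min(0),cq.max(0)
          ~~~~~~^^^
ValueError: zero-size array to reduction operation minimum which has no identity
```

Side-depth fit shows flush: cup 50.3 mm against face 50.5 mm, with no tilt. The arm hid the cup from the top camera. Now I'll stand the drift back where it came from.

```bash
python3 - <<'E'
from h import *
im,_=cloud("side");cv2.imwrite("pics/flush.png",cv2.resize(im[60:330,200:530],(660,540),interpolation=cv2.INTER_CUBIC)[:,:,::-1])
env.movel([.457,.028,.163],R0,rate=.2); env.movel([.457,.028,OFF+.004],rate=.1)
f0=fz(); z=OFF+.003
while z>OFF-.004:
    env.movel([.457,.028,z],rate=.04); s=env.sense(); print(s["ee_pos"][2].round(4),round(s["wrist_force"][2]-f0,1))
    if s["wrist_force"][2]-f0>5: break
    z-=.001
print(s["t"])
im,_=cloud("side");cv2.imwrite("pics/place.png",cv2.resize(im[60:330,200:530],(660,540),interpolation=cv2.INTER_CUBIC)[:,:,::-1])
E
```

```text
0.0658 -0.5
0.0645 -0.1
0.0634 -0.5
0.0629 6.3
32.5667
```

View pics/place.png

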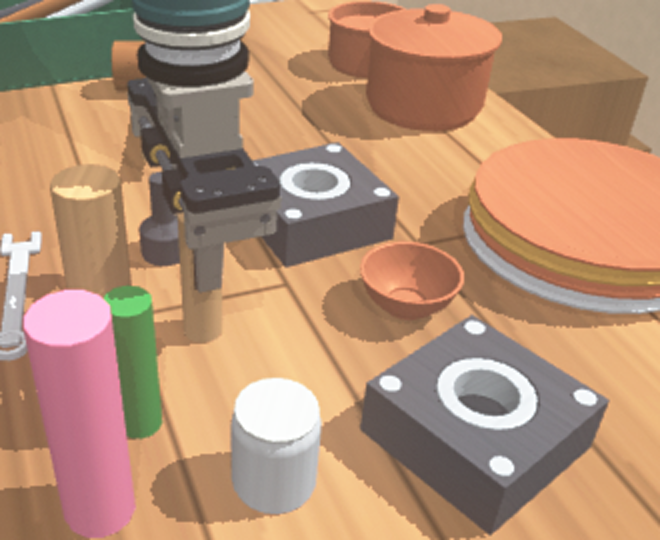

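The cup is flush at (487,392). The drift is upright on the bench at (200,335), so I'll release it.

```bash
python3 - <<'E'
from h import *
effector.release(); env.movel([.457,.028,.25],rate=.15); env.pause(.3)
s=env.sense(); print(s["t"],s["wrist_force"])
im,P=cloud("side");cv2.imwrite("pics/end.png",cv2.resize(im[60:330,200:530],(660,540),interpolation=cv2.INTER_CUBIC)[:,:,::-1])
Q=P.reshape(-1,3);q=Q[(np.hypot(Q[:,0]-.457,Q[:,1]-.028)<.03)&(Q[:,2]>.115)&(Q[:,2]<.13)];print(q.min(0),q.max(0),len(q))
cupfit("side",C0); cupfit("top",C0)
E
```

```text
35.275 [0.11342778 0.06219665 0.58627942]
[0.44099893 0.00936227 0.11505038] [0.4741765  0.0441822  0.12241358] 250
side house [ 0.0011 -0.0007  0.0505] 1567 cup [-0.0009 -0.0006  0.0503] 1019 std 0.0007 ctr [ 0.6155 -0.1521  0.0503] span [0.0798 0.0791 0.003 ]
top house [-0.0033  0.0027  0.05  ] 710 cup [-0.0063  0.0075  0.0499] 395 std 0.0008 ctr [ 0.616  -0.1606  0.0498] span [0.0691 0.0533 0.0031]
```

View pics/end.png

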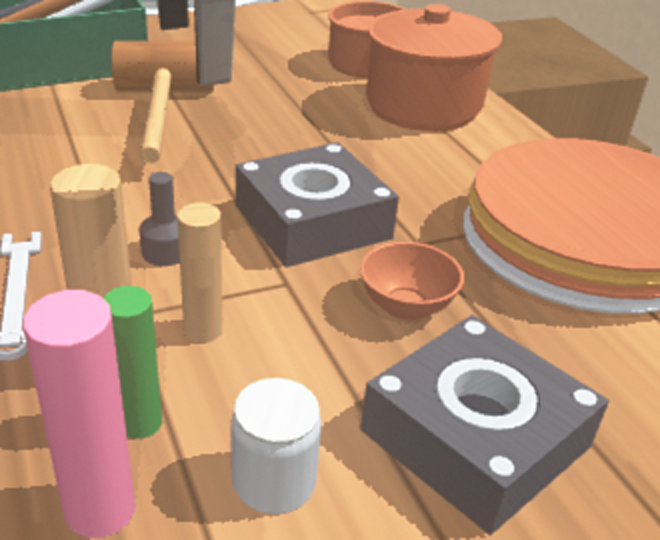

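The drift stands free and upright at (201,275), the cup is flush at (487,392), and the gripper is clear. I'm handing the job in.

```bash
python3 -c "
from station import *
print(workorder.finish_job())"
```

```text
the job is handed in; nothing more can be done
None
```

The cup is flush, the drift is standing upright on the bench, and the job is handed in at about 35 s of the 51 s allowed.

**What I did:** I picked the small pale stick as the drift. I tapped the cup down on the -y and +y sides of the rim in turn, then once each at -x and +x. The steepest tilt I measured was about 5.5°, between taps. Each final tap ended with the drift meeting the housing face at a force of about 18–25 N. I then stood the drift back at its original spot and let go; the fingers never pressed the cup.

**Last checks:**
- **Side camera:** rim at 50.3 mm against the face at 50.5 mm, with tilt under 0.1°.
- **Top camera:** rim at 49.9 mm against the face at 50.0 mm. The arm hid part of the cup, so its 0.5° tilt reading is weak.
- **Drift:** its top is at about 120 mm, so it is upright, and it stayed put after release.
- **Failed check:** one earlier top-camera measurement of the cup failed because the arm blocked the view.

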